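# Turn the reagent carousel and slide the amber bottle's tray onto the warmer

### The job

Bring the tray with the amber bottle from the revolving reagent carousel onto the metal plate of the dish warmer: set the lidded glass dish that stands in its way aside, upright, to a free place on the plate, and turn the carousel by its hub grip until the amber bottle's bay stands at the gap in the guard rail. Then take that blue tray by its upright grip and slide it, bottle standing in it, through the gap and over the sill onto the plate, without lifting it clear, letting tray or bottle tip, or knocking the tray against a dish. At the end the tray stands wholly on the plate with the bottle upright in it, both glass dishes stand upright on the plate too, the other three trays are still in their bays and the timer has not been pushed.

Things in the scene. Friction and masses are not known exactly. Their poses are not given: they have to be found in the camera images.
- warmer: black dish warmer, 237 (x) x 218 (y) x 95 mm, fixed. Origin: centre of its footprint on the bench. Own -x is the front with the key strip (towards the robot), own -y the side next to the carousel. On it lies a fixed flat aluminium warming plate, top 97 mm above bench, spanning own x -75..112 mm and y -106..106 mm; two glass dishes stand on it, one in the tray's way, one near its +y end.
- stand: fixed white carousel pedestal, 352 mm across. Origin: on the carousel axis at bench level; own +x points from the axis through the gap (gate) in the guard rail to the warmer. The rail is a 7 mm steel wire round the deck, its centre 170 mm from the axis, its top 128 mm above bench; it does not turn.
- gate (a point): middle of the gate, on the stand's +x, 163 mm from the axis, at deck height. Its two round posts (10 mm, tops 130 mm above bench) leave 84 mm free for the 70 mm wide tray. Under it a fixed aluminium sill plate, 3 mm below the deck, reaches from 162 to 184 mm from the axis; past it a gap of about 5 to 35 mm to the warming plate, whose top is 9 mm below the deck.
- rotor: white turntable, 320 mm across, turns either way about the stand's axis without stops in reach (about 0.1 N m friction), stays where left. Origin: on the axis at the deck's upper face, 106 mm above bench. Four bays at 90 degrees: the amber bottle's along own +x, tray_1 +y, tray_2 -x, tray_3 -y, each between guide strips 14 mm high, 74 mm apart. The post to the grip is 30 mm thick.
- hub_grip (a point): middle of the black bar grip on top of the hub post, on the axis, 266 mm above bench. The bar is 64 mm long along the rotor's x axis, 14 mm thick along the rotor's y axis, and 36 mm tall (248 to 284 mm above bench). Pinch it across its 14 mm and turn.
- tray_amber: blue open tray, 110 mm long (own x) x 70 mm wide (own y) x 28 mm high, walls and floor 4 mm, about 0.13 to 0.21 kg, holding the amber bottle. Origin: centre of its underside. Own +x is its outer end (radially outward in the bay), where the upright grip stands. Fully home in its bay its origin is 97 mm from the axis; the bay holds it by its sides only, so it slides out radially.
- tray_amber_grip (a point): grip point of the amber bottle's tray: an upright flat fin at the tray's outer end, 20 mm long (tray x), 10 mm thick (tray y), its top 64.5 mm above the tray's underside; this point is on its centre line 45 mm from the tray's origin along own +x and 52 mm above the underside. Pinch it across its 10 mm thickness from above.
- tray_amber_back (a point): middle of the lower edge of the inner (hub-side) end of the amber bottle's tray, 55 mm from the tray's origin along own -x.
- amber_bottle: brown glass bottle with black cap, 51 mm diameter, 100 mm tall, 0.12 to 0.24 kg, standing on the tray's floor. Origin: centre of its base.
- tray_1: same kind of blue tray, in the bay along the rotor's +y, holding the beaker, the small dish or the vial (which varies); origin centre of underside, own +x its outer end. Stays in its bay.
- tray_2: same kind of blue tray, in the bay along the rotor's -x. Stays in its bay.
- tray_3: same kind of blue tray, in the bay along the rotor's -y. Stays in its bay.
- beaker: glass beaker 54 mm across, 66 mm tall, in one of the other trays; origin centre of base.
- small_dish: lidded glass dish 56 mm across, 39 mm tall, in one of the other trays; origin centre of base.
- vial: black-capped vial 22 mm across, 49 mm tall, in one of the other trays; origin centre of base.
- dish_a: lidded glass dish 59 mm across, 39 mm tall, 45 g, standing on the warming plate; origin centre of base. Straight sided between 6 and 29 mm above its base: grasp it there across its full width, not by the lid's knob. Either this dish or dish_b stands in the tray's way, the other near the plate's +y edge towards the back.
- dish_b: like dish_a but 62 mm across, standing on the same plate; origin centre of base.
- lab_timer: white digital timer 64 x 62 x 18 mm lying on the bench left of the warmer; origin centre of underside. Must not be pushed.

How it is judged (in metres and radians):
On the way, in this order (a step that is already met when the one before it is completed fails the run):
1. the carousel is turned until the amber bottle's tray, still in its bay, stands at the gap in the guard rail (y of tray_amber in the frame of stand between -0.008 and 0.008 m and x of tray_amber in the frame of stand between 0.08 and 0.125 m), for 0.2 s.
2. the tray has been slid out through the gap and lies on the warmer's plate (x of tray_amber in the frame of warmer between -0.043 and 0.08 m and y of tray_amber in the frame of warmer between -0.065 and 0.054 m and y of tray_amber_back in the frame of warmer above -0.109 m and height (world z) of tray_amber between 0.093 and 0.101 m and angle between tray_amber's own z axis and vertical below 0.06 rad), for 0.2 s.
At the end, for the whole second after the job is handed in: The amber bottle's tray rests level, released, wholly on the plate (about 3 mm overhang allowed), the bottle upright in it; both glass dishes stand upright on the plate (at most 10 mm over an edge); the other trays are level in their bays (within 15 mm of home) (all of step 2 and x of amber_bottle in the frame of tray_amber between -0.035 and 0.025 m and y of amber_bottle in the frame of tray_amber between -0.012 and 0.012 m and z of amber_bottle in the frame of tray_amber below 0.012 m and angle between each of amber_bottle, tray_1, tray_2, tray_3, dish_a, dish_b's own z axis and vertical below 0.06 rad and horizontal distance between each of tray_1, tray_2, tray_3 and rotor below 0.112 m and x of dish_a in the frame of warmer between -0.058 and 0.095 m and y of dish_a in the frame of warmer between -0.089 and 0.089 m and height (world z) of dish_a between 0.094 and 0.101 m and linear speed of each of dish_a, dish_b, tray_amber, amber_bottle below 0.01 m/s and x of dish_b in the frame of warmer between -0.058 and 0.095 m and y of dish_b in the frame of warmer between -0.089 and 0.089 m and height (world z) of dish_b between 0.094 and 0.101 m); the robot touches nothing.
It fails at once if the amber bottle's tray is lifted more than about 25 mm off the deck instead of being slid (height (world z) of tray_amber above 0.131 m).
It fails at once if that tray tips by more than about 14 degrees, or the amber bottle by more than 17 (angle between tray_amber's own z axis and vertical above 0.25 rad or angle between amber_bottle's own z axis and vertical above 0.3 rad).
It fails at once if the amber bottle is taken out of its tray (z of amber_bottle in the frame of tray_amber above 0.03 m).
It fails at once if another tray is drawn out of its bay or tips, or the vessel in it tips over (horizontal distance between any of tray_1, tray_2, tray_3 and rotor above 0.12 m or angle between any of tray_1, tray_2, tray_3's own z axis and vertical above 0.25 rad or angle between any of beaker, small_dish, vial's own z axis and vertical above 0.35 rad).
It fails at once if the tray knocks against a glass dish on the plate (over 1.5 N), a dish tips over, or the timer is pushed more than 12 mm (distance of lab_timer from where it was at the start of the episode above 0.012 m or contact force between tray_amber and dish_a above 1.5 N or angle between any of dish_a, dish_b's own z axis and vertical above 0.35 rad or contact force between tray_amber and dish_b above 1.5 N).
It also fails if it takes over 64 s, if anything falls off the work surface, if the arm or the gripper's body presses on something with over 40 N, if the wrist force passes 120 N, or if a joint passes its speed limit or range.

### The arm

A 6-joint arm with a two-finger parallel gripper is mounted at the origin on a cart in front of the work surface, level with it; the furniture and walls round the work are solid. World frame = base frame: x ahead of the robot, y to its left, z up, the work surface at z = 0. Lengths are in m, angles in degrees, forces in N, time in s.
With the tool pointing down it reaches from about 0.35 to 0.875 m from the base axis. Payload 4.2 kg.
Tool frame: the origin (TCP) lies on the centre line of the jaws, within the pads' length; the fingertips stand 19 mm ahead of it and the grasp point (between the pads) is the TCP; x points along the fingers, y is the direction in which the jaws open and shut, and the axes are right-handed (so a half turn about x gives the same grasp; the last joint's range is limited). The gripper opens to 87 mm and grips with 3 to 60 N. Pads are 19 mm wide; open, the fingers measure 117 mm over their backs; the gripper's body (75 mm by 190 mm) begins 51 mm behind the grasp point.
Start: joints at [88.671, 22.042, 0.453, 0, -68.411, -14.817], TCP at [0.174, 0.6, 0.242] pointing down, gripper open.
Joint ranges: [-179.83, 179.83], [-69.29, 118.12], [-61.27, 80.66], [-181.25, 117.63], [-171.15, -9.14], [-177.46, 177.46]. Speed limits (degrees/s): [159.86, 159.86, 180, 180, 180, 180].

### API

Orientations are given as a 3x3 rotation matrix whose columns are the frame's x, y, z axes.
In Python, from station import r, viewer, job, spotter gives the robot as it stands.
- The arm moves only by the tool play_rows, never from a script. Its argument "commands" is a list of rows, each an object of numbers: "fingers": the gripper command: -1 is fully open, 1 is shut, values between are in proportion; "tx", "ty", "tz": the shift along the tool's x, y, z normalised to -1 to 1, where 1 is 750 mm; "ax", "ay", "az": the turn, a rotation vector about the tool's x, y, z normalised to -1 to 1, where 1 is pi rad. In form: [{"fingers": .., "tx": .., "ty": .., "tz": .., "ax": .., "ay": .., "az": ..}, ...]. A call has 1 to 5 rows; each row is the pose to reach, as a shift and turn from the pose commanded when the call began, along the tool's axes at that moment, turning the shorter way round; what a row does not reach only later rows make up. A row lasts 1/12 s, in which the tool goes at most 41.7 mm and 7.16 degrees, less where a joint would pass 70% of its speed; a pose out of reach is approached as far as the arm can. A call with a number of a shift or a turn outside -1 to 1 is refused whole. A call with a gripper value outside its range is refused whole. The fingers move at their own pace and stop on an object; the grip force is fixed at half the most. Time passes only in rows, so rows that repeat a pose let the fingers close. It gives the time, the measured TCP pose, the force and the opening at its end, in the units of the state.
- r.sense(): the state, without advancing time (a new reading comes with each control period).
- viewer.capture(name): name is "side" or "top" or "wrist"; returns a dict with "image" (384x512x3 uint8, red, green, blue), "fx", "fy", "cx", "cy" (pixels), "R" (3x3) and "t" (3): a world point X has camera coordinates R X + t; the wrist camera has in their place "mount" (4x4, takes a point from camera to tool coordinates, whose origin is the TCP and whose axes are the tool frame's). Camera axes: x right, y down, z forward; pixel columns grow to the right and rows downward; lengths in m; the calibration is good to about 2 mm. A picture is of the moment at which its call begins: read the wrist's pose just before it. There is no depth.
- job.finish_job(): hands the job in, once; it reports no verdict.
Trained networks look in a picture, given as the dict that the camera call returned (one of the last four; its "shot" number tells which), for a name from the list of things; names that differ only in an ending like _2 or _b are one class to them, and where a whole thing is asked for, a point or a joint stands for the part that bears it (a point fixed in the world has none). Each returns a list of dicts, best first, with "score" (0 to 1); they miss things now and then, are a little off and sometimes report something else, mostly with a low value. They report only what shows in the picture. A call takes as long as a camera call.
- spotter.find_in(name, picture): "uv" ([column, row] in pixels, amid what is visible of it).
- spotter.silhouettes(name, picture): "region" (384x512 bool, what is visible of it) and "uv" ([column, row] in pixels, amid what is visible of it).
The state is a dict: "time_s": time; "joints": joint angles; "joint_velocities": joint speeds; "effort": joint torques, N m; "tcp_pos": TCP position; "ee_rot": TCP orientation; "wrist_force": force on the tool from outside, world axes, zero at the start; "moment": the same for the moment, N m; "gripper_width": opening from 0.0 (shut) to 1.0 (fully open).
Only numpy, scipy, OpenCV 4.12 (cv2) and the standard library are available. Lean on these libraries where they do the work, as an engineer would, in place of code of your own. Each camera call takes 0.05 s, during which the arm holds its last target. There are 200 camera calls.

## Working session

There is one attempt and no reset: what is moved stays moved. The work goes in short steps, Python scripts to look and compute and a tool call to move; the robot and the scene stay as the last step left them, time stands still between calls to the robot, and variables do not carry over. Pictures are saved under pics/ and viewed, about 8 in all and at most 12, crops included, and the job is handed in when it is done.

Besides the shell and the picture viewer there is one more tool, called after "Call:" in YAML: its name, and indented under it one key for each argument. play_rows: Moves the arm, as the interface text tells. Its arguments: {"type":"object","properties":{"commands":{"type":"array"}},"required":["commands"]}

```bash
mkdir -p pics; ls; python3 - <<'E'
from station import r, viewer, job, spotter
import cv2,numpy as np,pickle
s=r.sense();print(s)
P={}
for n in ["side","top"]:
    p=viewer.capture(n);P[n]=p
    cv2.imwrite(f"pics/{n}0.png",p["image"][:,:,::-1])
    print(n,{k:p[k] for k in p if k!="image"})
    for t in ["warmer","stand","gate","rotor","hub_grip","tray_amber","tray_amber_grip","amber_bottle","tray_1","dish_a","lab_timer","small_dish"]:
        print(t,[(np.round(d["uv"]).tolist(),round(d["score"],2)) for d in spotter.find_in(t,p)][:5])
E
```

```text
pics
{'time_s': 0.0, 'joints': array([ 8.86720063e+01,  2.20913263e+01,  3.79440868e-01, -2.73039401e-02,
       -6.84104776e+01, -1.48173534e+01]), 'joint_velocities': array([-0.01459107, -0.06934939,  0.08512086,  0.00225018,  0.02332899,
        0.00440427]), 'effort': array([-3.57945628e-04, -3.90667534e+01,  1.87405694e+01,  4.21974421e+00,
        1.09288876e-02, -1.95763087e-04]), 'tcp_pos': array([0.17362056, 0.59982085, 0.24045565]), 'ee_rot': array([[-4.92486274e-04, -2.78243326e-01, -9.60510494e-01],
       [-2.12475433e-03, -9.60508151e-01,  2.78243737e-01],
       [-9.99997621e-01,  2.17788005e-03, -1.18161631e-04]]), 'wrist_force': array([-0.05846565,  0.51920027, -0.59275937]), 'moment': array([ 0.00228657, -0.0151154 ,  0.04091397]), 'gripper_width': 0.9986740199425667}
side {'fx': 467.64193738335535, 'fy': 467.64193738335535, 'cx': 257.8819448172435, 'cy': 193.195282065504, 'R': array([[-0.97986197, -0.1987016 ,  0.01970262],
       [-0.1450973 ,  0.64076758, -0.75389899],
       [ 0.13717614, -0.74157575, -0.65669485]]), 't': array([0.53092152, 0.21511272, 1.2911325
[... 988 characters left out ...]
222.0], 0.87), ([338.0, 202.0], 0.27)]
stand [([282.0, 216.0], 0.62)]
gate [([283.0, 207.0], 0.88), ([313.0, 228.0], 0.72), ([310.0, 179.0], 0.24), ([254.0, 222.0], 0.15)]
rotor [([334.0, 204.0], 0.94)]
hub_grip [([338.0, 201.0], 0.65)]
tray_amber [([310.0, 176.0], 0.77), ([286.0, 218.0], 0.72), ([357.0, 217.0], 0.4), ([358.0, 182.0], 0.36)]
tray_amber_grip [([308.0, 180.0], 0.9), ([217.0, 192.0], 0.32)]
amber_bottle [([316.0, 181.0], 0.64)]
tray_1 [([360.0, 227.0], 0.86), ([316.0, 227.0], 0.73), ([308.0, 177.0], 0.72), ([361.0, 174.0], 0.66), ([287.0, 222.0], 0.29)]
dish_a [([214.0, 192.0], 0.79), ([252.0, 220.0], 0.66)]
lab_timer [([171.0, 179.0], 0.75)]
small_dish [([353.0, 219.0], 0.77)]
```

```bash
python3 - <<'E'
import cv2
a=cv2.imread("pics/top0.png")[130:270,140:410];b=cv2.imread("pics/side0.png")[110:360,170:370]
cv2.imwrite("pics/topc.png",cv2.resize(a,None,fx=2.9,fy=2.9,interpolation=2))
cv2.imwrite("pics/sidec.png",cv2.resize(b,None,fx=2.4,fy=2.4,interpolation=2))
E
```

```text
(no output)
```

View pics/topc.png

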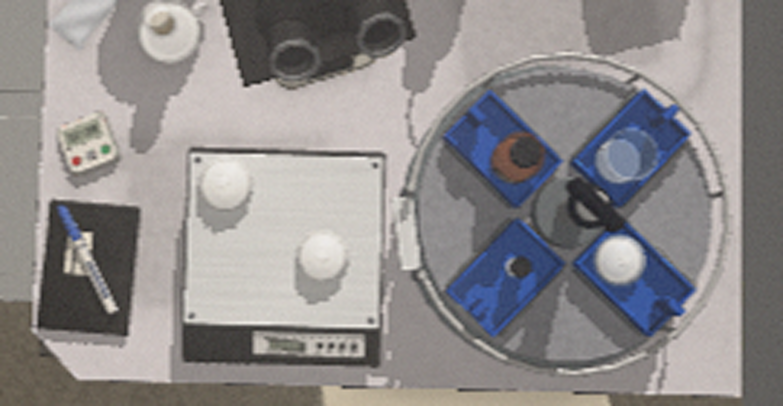

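View pics/sidec.png

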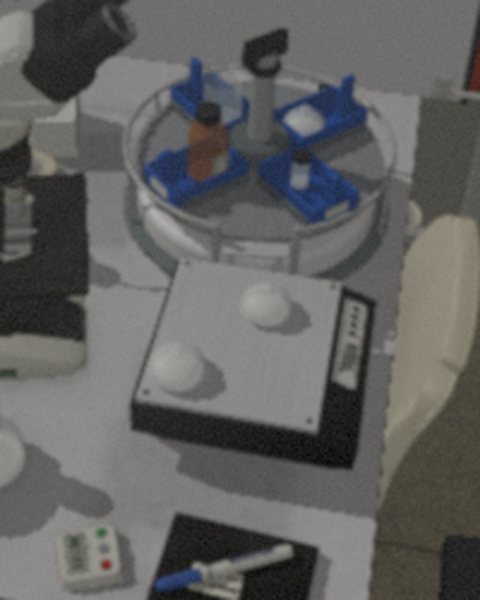

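```bash
cat > h.py <<'E'
import numpy as np,cv2
from station import r, viewer, job, spotter
from scipy.optimize import least_squares
def cam(n):
    s=r.sense(); p=viewer.capture(n)
    if n=="wrist":
        M=np.array(p["mount"]); Rt,tt=s["ee_rot"],s["tcp_pos"]
        Rc=Rt@M[:3,:3]; c=Rt@M[:3,3]+tt
        p["R"]=Rc.T; p["t"]=-Rc.T@c
    return p
def proj(p,X):
    q=np.asarray(X)@p["R"].T+p["t"]
    return np.stack([p["fx"]*q[...,0]/q[...,2]+p["cx"],p["fy"]*q[...,1]/q[...,2]+p["cy"]],-1)
def ray(p,uv):
    d=p["R"].T@np.array([(uv[0]-p["cx"])/p["fx"],(uv[1]-p["cy"])/p["fy"],1])
    return -p["R"].T@p["t"],d/np.linalg.norm(d)
def atz(p,uv,z):
    c,d=ray(p,uv); return c+d*(z-c[2])/d[2]
def tri(ps,uvs):
    A=np.zeros((3,3));b=np.zeros(3);L=[ray(p,u) for p,u in zip(ps,uvs)]
    for c,d in L:
        Q=np.eye(3)-np.outer(d,d);A+=Q;b+=Q@c
    X=np.linalg.solve(A,b);return X,[np.linalg.norm(np.cross(X-c,d)) for c,d in L]
def mv(dp=None,target=None):
    "world target -> tool shift normalised"
    s=r.sense(); return s["ee_rot"].T@(np.array(target)-s["tcp_pos"])/.75
E
python3 - <<'E'
from h import *
t=cam("top");s=cam("side")
print("cams",-t["R"].T@t["t"],-s["R"].T@s["t"])
f=lambda x,y:(140+x/2.9,130+y/2.9); g=lambda x,y:(170+x/2.4,110+y/2.4)
for n,a in dict(tl=(186,151),tr=(384,156),bl=(183,325),br=(381,328)).items(): print("plate",n,atz(t,f(*a),.097).round(3))
for n,a,b in [("hub",(594,206),(266,48)),("dishfar",(227,183),(178,362)),("dishway",(325,255),(267,300)),("cap",(525,152),(208,110)),("postA",(407,193),(220,228)),("postB",(409,268),(296,230))]:
    print(n,*tri([t,s],[f(*a),g(*b)]))
for a in [(414,205),(725,205),(568,55),(568,370)]: print("rail",atz(t,f(*a),.128).round(3))
for nm in ["hub_grip","dish_a","lab_timer","amber_bottle"]:
    for p in (t,s): print(nm,[(np.round(d["uv"],1).tolist(),round(d["score"],2)) for d in spotter.find_in(nm,p)][:3])
E
```

```text
cams [0.44956549 0.0354139  1.39516761] [0.37432951 0.92513026 0.99959278]
plate tl [0.577 0.223 0.097]
plate tr [0.577 0.006 0.097]
plate bl [0.388 0.219 0.097]
plate br [0.39  0.005 0.097]
hub [ 0.51849451 -0.1907342   0.26204326] [np.float64(0.0005788592610458155), np.float64(0.0005788592610458468)]
dishfar [0.54271258 0.17606271 0.10699266] [np.float64(0.00042624874667850207), np.float64(0.00042624874667857927)]
dishway [0.46720642 0.06779565 0.10659451] [np.float64(4.2721670861806245e-05), np.float64(4.272167086186706e-05)]
cap [ 0.57520576 -0.13263599  0.20317418] [np.float64(0.001136036367946382), np.float64(0.0011360363679463108)]
postA [ 0.53626417 -0.01836303  0.12290579] [np.float64(0.0010323862021140444), np.float64(0.0010323862021140238)]
postB [ 0.45261105 -0.02201851  0.13391754] [np.float64(0.0027227485956160397), np.float64(0.0027227485956158853)]
rail [ 0.522 -0.026  0.128]
rail [ 0.531 -0.357  0.128]
rail [ 0.688 -0.188  0.128]
rail [ 0.353 -0.192  0.128]
hub_grip [([334.8, 201.6], 0.69), ([213.9, 193.1], 0.2)]
hub_grip [([277.8, 173.2], 0.69)]
dish_a [([253.5, 221.5], 0.84), ([214.9, 191.8], 0.6)]
dish_a [([279.1, 237.2], 0.9), ([242.5, 262.2], 0.69)]
lab_timer [([171.8, 176.6], 0.69), ([313.1, 226.8], 0.68)]
lab_timer [([204.3, 341.9], 0.58)]
amber_bottle [([318.8, 181.1], 0.58)]
amber_bottle [([258.0, 167.2], 0.75)]
```

Call:
play_rows:
  commands:
    - {"fingers": -1, "tx": -0.061, "ty": 0.19, "tz": -0.192, "ax": 0, "ay": 0, "az": 0}
    - {"fingers": -1, "tx": -0.061, "ty": 0.19, "tz": -0.192, "ax": 0, "ay": 0, "az": 0}
    - {"fingers": -1, "tx": -0.061, "ty": 0.19, "tz": -0.192, "ax": 0, "ay": 0, "az": 0}
    - {"fingers": -1, "tx": -0.061, "ty": 0.19, "tz": -0.192, "ax": 0, "ay": 0, "az": 0}
    - {"fingers": -1, "tx": -0.061, "ty": 0.19, "tz": -0.192, "ax": 0, "ay": 0, "az": 0}

```text
time_s: 2.22
tcp_pos: [0.273, 0.4216, 0.2878]
ee_rot: [[0.0, -0.277, -0.961], [0.0, -0.961, 0.277], [-1.0, -0.0, -0.0]]
wrist_force: [1.2, 0.6, 0.3]
gripper_width: 1.0
```

Call:
play_rows:
  commands:
    - {"fingers": -1, "tx": -0.061, "ty": 0.19, "tz": -0.192, "ax": 0, "ay": 0, "az": 0}
    - {"fingers": -1, "tx": -0.061, "ty": 0.19, "tz": -0.192, "ax": 0, "ay": 0, "az": 0}
    - {"fingers": -1, "tx": -0.061, "ty": 0.19, "tz": -0.192, "ax": 0, "ay": 0, "az": 0}
    - {"fingers": -1, "tx": -0.061, "ty": 0.19, "tz": -0.192, "ax": 0, "ay": 0, "az": 0}
    - {"fingers": -1, "tx": -0.061, "ty": 0.19, "tz": -0.192, "ax": 0, "ay": 0, "az": 0}

```text
time_s: 2.63
tcp_pos: [0.3715, 0.2445, 0.334]
ee_rot: [[0.001, -0.278, -0.961], [0.001, -0.961, 0.278], [-1.0, -0.001, -0.001]]
wrist_force: [0.8, 0.7, 0.2]
gripper_width: 1.001
```

Call:
play_rows:
  commands:
    - {"fingers": -1, "tx": -0.061, "ty": 0.19, "tz": -0.192, "ax": 0, "ay": 0, "az": 0}
    - {"fingers": -1, "tx": -0.061, "ty": 0.19, "tz": -0.192, "ax": 0, "ay": 0, "az": 0}
    - {"fingers": -1, "tx": -0.061, "ty": 0.19, "tz": -0.192, "ax": 0, "ay": 0, "az": 0}
    - {"fingers": -1, "tx": -0.061, "ty": 0.19, "tz": -0.192, "ax": 0, "ay": 0, "az": 0}
    - {"fingers": -1, "tx": -0.061, "ty": 0.19, "tz": -0.192, "ax": 0, "ay": 0, "az": 0}

```text
time_s: 3.05
tcp_pos: [0.4702, 0.0675, 0.3798]
ee_rot: [[0.001, -0.278, -0.961], [0.001, -0.961, 0.278], [-1.0, -0.001, -0.001]]
wrist_force: [0.6, 1.5, -0.1]
gripper_width: 1.003
```

Call:
play_rows:
  commands:
    - {"fingers": -1, "tx": 0, "ty": 0, "tz": 0, "ax": 0.19, "ay": 0, "az": 0}
    - {"fingers": -1, "tx": 0, "ty": 0, "tz": 0, "ax": 0.19, "ay": 0, "az": 0}
    - {"fingers": -1, "tx": 0, "ty": 0, "tz": 0, "ax": 0.19, "ay": 0, "az": 0}
    - {"fingers": -1, "tx": 0, "ty": 0, "tz": 0, "ax": 0.19, "ay": 0, "az": 0}
    - {"fingers": -1, "tx": 0, "ty": 0, "tz": 0, "ax": 0.19, "ay": 0, "az": 0}

```text
time_s: 3.47
tcp_pos: [0.4698, 0.0692, 0.3789]
ee_rot: [[0.0, -0.774, -0.633], [0.0, -0.633, 0.774], [-1.0, -0.0, 0.0]]
wrist_force: [-0.1, -0.4, 0.4]
gripper_width: 0.999
```

Call:
play_rows:
  commands:
    - {"fingers": -1, "tx": 0, "ty": 0, "tz": 0, "ax": 0.19, "ay": 0, "az": 0}
    - {"fingers": -1, "tx": 0, "ty": 0, "tz": 0, "ax": 0.19, "ay": 0, "az": 0}
    - {"fingers": -1, "tx": 0, "ty": 0, "tz": 0, "ax": 0.19, "ay": 0, "az": 0}
    - {"fingers": -1, "tx": 0, "ty": 0, "tz": 0, "ax": 0.19, "ay": 0, "az": 0}
    - {"fingers": -1, "tx": 0, "ty": 0, "tz": 0, "ax": 0.19, "ay": 0, "az": 0}

```text
time_s: 3.88
tcp_pos: [0.4698, 0.0695, 0.3789]
ee_rot: [[0.0, -0.996, -0.089], [0.0, -0.089, 0.996], [-1.0, -0.0, 0.0]]
wrist_force: [0.6, -0.3, -0.2]
gripper_width: 0.999
```

```bash
python3 - <<'E'
from h import *
p=cam("wrist");s=r.sense();print(s["tcp_pos"],s["ee_rot"].round(3),s["joints"].round(1),s["time_s"],p["fx"],p["mount"])
for t in ["gate","hub_grip","amber_bottle","tray_amber_grip","dish_a","tray_1"]:
    print(t,[(np.round(d["uv"]).tolist(),round(d["score"],2)) for d in spotter.find_in(t,p)][:4])
cv2.imwrite("pics/w1.png",p["image"][:,:,::-1])
E
```

```text
[0.46970904 0.06951059 0.37890674] [[ 0.    -0.996 -0.087]
 [ 0.    -0.087  0.996]
 [-1.    -0.     0.   ]] [ 28.1   3.   -5.   -0.  -82.  -23.1] 3.9333 267.3770810051359 [[-4.85789990e-04 -2.60524695e-01  9.65467062e-01 -1.44417988e-01]
 [ 9.99999876e-01 -1.92227081e-05  4.97978603e-04  7.24787124e-04]
 [-1.11176832e-04  9.65467184e-01  2.60524672e-01 -7.06260979e-02]
 [ 0.00000000e+00  0.00000000e+00  0.00000000e+00  1.00000000e+00]]
gate [([245.0, 100.0], 0.92), ([185.0, 19.0], 0.34)]
hub_grip [([232.0, 61.0], 0.97)]
amber_bottle [([187.0, 18.0], 0.94)]
tray_amber_grip [([166.0, 34.0], 0.73)]
dish_a [([204.0, 227.0], 0.94), ([255.0, 171.0], 0.61)]
tray_1 [([285.0, 35.0], 0.7)]
```

View pics/w1.png

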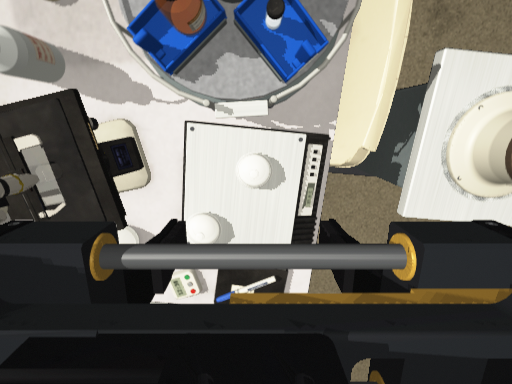

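```bash
python3 - <<'E'
from h import *
p=cam("wrist")
for d in spotter.silhouettes("dish_a",p)[:2]:
    ys,xs=np.where(d["region"]);print(d["score"],xs.min(),xs.max(),ys.min(),ys.max(),atz(p,((xs.min()+xs.max())/2,(ys.min()+ys.max())/2),.118).round(4))
print("sill",[atz(p,a,.103).round(3) for a in [(220,110),(270,107)]])
print("plate tl",atz(p,(186,122),.097).round(3), "tr", atz(p,(306,134),.097).round(3))
im=p["image"][:,:,::-1]
cv2.imwrite("pics/w2.png",cv2.resize(im[60:215,150:340],None,fx=4,fy=4,interpolation=cv2.INTER_CUBIC))
E
```

```text
0.78 236 272 153 188 [0.4665 0.0706 0.118 ]
0.68 185 221 211 244 [0.5397 0.1719 0.118 ]
sill [array([ 0.526, -0.013,  0.103]), array([ 0.452, -0.025,  0.103])]
plate tl [0.578 0.009 0.097] tr [0.391 0.009 0.097]
```

View pics/w2.png

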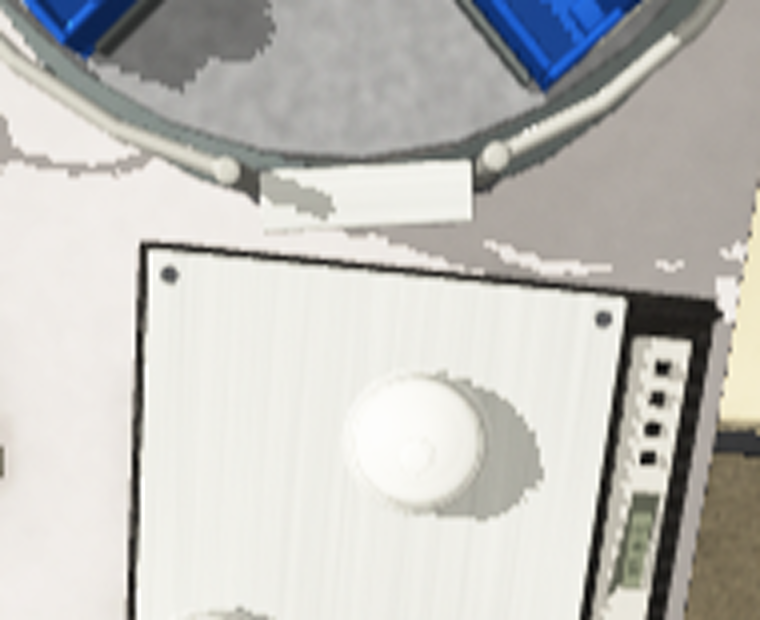

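Call:
play_rows:
  commands:
    - {"fingers": -1, "tx": 0.173, "ty": 0.004, "tz": 0, "ax": 0, "ay": 0, "az": 0}
    - {"fingers": -1, "tx": 0.173, "ty": 0.004, "tz": 0, "ax": 0, "ay": 0, "az": 0}
    - {"fingers": -1, "tx": 0.173, "ty": 0.004, "tz": 0, "ax": 0, "ay": 0, "az": 0}
    - {"fingers": -1, "tx": 0.173, "ty": 0.004, "tz": 0, "ax": 0, "ay": 0, "az": 0}

```text
time_s: 4.67
tcp_pos: [0.4618, 0.0677, 0.2418]
ee_rot: [[-0.015, -0.995, -0.094], [-0.004, -0.094, 0.996], [-1.0, 0.015, -0.003]]
wrist_force: [-0.6, 0.3, -0.9]
gripper_width: 0.999
```

Call:
play_rows:
  commands:
    - {"fingers": -1, "tx": 0.055, "ty": 0, "tz": 0, "ax": 0, "ay": 0, "az": 0}
    - {"fingers": -1, "tx": 0.1, "ty": 0, "tz": 0, "ax": 0, "ay": 0, "az": 0}
    - {"fingers": -1, "tx": 0.14, "ty": 0, "tz": 0, "ax": 0, "ay": 0, "az": 0}
    - {"fingers": -1, "tx": 0.172, "ty": 0, "tz": 0, "ax": 0, "ay": 0, "az": 0}
    - {"fingers": -1, "tx": 0.172, "ty": 0, "tz": 0, "ax": 0, "ay": 0, "az": 0}

```text
time_s: 5.08
tcp_pos: [0.4671, 0.0693, 0.1186]
ee_rot: [[-0.003, -0.995, -0.096], [-0.002, -0.096, 0.995], [-1.0, 0.003, -0.002]]
wrist_force: [-0.1, 0.7, -0.0]
gripper_width: 1.002
```

Call:
play_rows:
  commands:
    - {"fingers": 1, "tx": 0, "ty": 0, "tz": 0, "ax": 0, "ay": 0, "az": 0}
    - {"fingers": 1, "tx": 0, "ty": 0, "tz": 0, "ax": 0, "ay": 0, "az": 0}
    - {"fingers": 1, "tx": 0, "ty": 0, "tz": 0, "ax": 0, "ay": 0, "az": 0}
    - {"fingers": 1, "tx": 0, "ty": 0, "tz": 0, "ax": 0, "ay": 0, "az": 0}
    - {"fingers": 1, "tx": 0, "ty": 0, "tz": 0, "ax": 0, "ay": 0, "az": 0}

```text
time_s: 5.5
tcp_pos: [0.4673, 0.0695, 0.1212]
ee_rot: [[0.002, -0.995, -0.095], [0.001, -0.095, 0.995], [-1.0, -0.002, 0.001]]
wrist_force: [-0.2, -0.6, 0.2]
gripper_width: 0.706
```

Call:
play_rows:
  commands:
    - {"fingers": 1, "tx": 0, "ty": 0, "tz": 0, "ax": 0, "ay": 0, "az": 0}
    - {"fingers": 1, "tx": 0, "ty": 0, "tz": 0, "ax": 0, "ay": 0, "az": 0}

```text
time_s: 5.67
tcp_pos: [0.4673, 0.0694, 0.121]
ee_rot: [[0.001, -0.995, -0.095], [0.0, -0.095, 0.995], [-1.0, -0.001, 0.0]]
wrist_force: [-1.4, 0.5, 5.0]
gripper_width: 0.667
```

Call:
play_rows:
  commands:
    - {"fingers": 1, "tx": 0, "ty": 0, "tz": 0, "ax": 0, "ay": 0, "az": 0}
    - {"fingers": 1, "tx": 0, "ty": 0, "tz": 0, "ax": 0, "ay": 0, "az": 0}
    - {"fingers": 1, "tx": -0.02, "ty": 0, "tz": 0, "ax": 0, "ay": 0, "az": 0}
    - {"fingers": 1, "tx": -0.04, "ty": 0, "tz": 0, "ax": 0, "ay": 0, "az": 0}
    - {"fingers": 1, "tx": -0.04, "ty": 0.003, "tz": 0.02, "ax": 0, "ay": 0, "az": 0}

```text
time_s: 6.08
tcp_pos: [0.4647, 0.0836, 0.1523]
ee_rot: [[0.004, -0.996, -0.094], [0.001, -0.094, 0.996], [-1.0, -0.004, 0.001]]
wrist_force: [0.7, 0.1, -0.6]
gripper_width: 0.669
```

Call:
play_rows:
  commands:
    - {"fingers": 1, "tx": 0, "ty": 0.008, "tz": 0.045, "ax": 0, "ay": 0, "az": 0}
    - {"fingers": 1, "tx": 0, "ty": 0.014, "tz": 0.085, "ax": 0, "ay": 0, "az": 0}
    - {"fingers": 1, "tx": 0, "ty": 0.022, "tz": 0.12, "ax": 0, "ay": 0, "az": 0}
    - {"fingers": 1, "tx": 0, "ty": 0.022, "tz": 0.135, "ax": 0, "ay": 0, "az": 0}
    - {"fingers": 1, "tx": 0.01, "ty": 0.022, "tz": 0.135, "ax": 0, "ay": 0, "az": 0}

```text
time_s: 6.5
tcp_pos: [0.4379, 0.1858, 0.1436]
ee_rot: [[0.003, -0.995, -0.099], [0.002, -0.099, 0.995], [-1.0, -0.003, 0.002]]
wrist_force: [1.2, 0.6, -0.7]
gripper_width: 0.665
```

Call:
play_rows:
  commands:
    - {"fingers": 1, "tx": 0.01, "ty": 0, "tz": 0, "ax": 0, "ay": 0, "az": 0}
    - {"fingers": 1, "tx": 0.02, "ty": 0, "tz": 0, "ax": 0, "ay": 0, "az": 0}
    - {"fingers": 1, "tx": 0.026, "ty": 0, "tz": 0, "ax": 0, "ay": 0, "az": 0}
    - {"fingers": 1, "tx": 0.03, "ty": 0, "tz": 0, "ax": 0, "ay": 0, "az": 0}
    - {"fingers": 1, "tx": 0.03, "ty": 0, "tz": 0, "ax": 0, "ay": 0, "az": 0}

```text
time_s: 6.92
tcp_pos: [0.4365, 0.1817, 0.1209]
ee_rot: [[-0.002, -0.996, -0.094], [-0.002, -0.094, 0.996], [-1.0, 0.003, -0.002]]
wrist_force: [-6.9, -1.8, 12.5]
gripper_width: 0.668
```

Call:
play_rows:
  commands:
    - {"fingers": -1, "tx": 0, "ty": 0, "tz": 0, "ax": 0, "ay": 0, "az": 0}
    - {"fingers": -1, "tx": 0, "ty": 0, "tz": 0, "ax": 0, "ay": 0, "az": 0}
    - {"fingers": -1, "tx": 0, "ty": 0, "tz": 0, "ax": 0, "ay": 0, "az": 0}
    - {"fingers": -1, "tx": 0, "ty": 0, "tz": 0, "ax": 0, "ay": 0, "az": 0}
    - {"fingers": -1, "tx": -0.01, "ty": 0, "tz": 0, "ax": 0, "ay": 0, "az": 0}

```text
time_s: 7.33
tcp_pos: [0.4363, 0.1823, 0.1263]
ee_rot: [[-0.003, -0.996, -0.094], [-0.002, -0.094, 0.996], [-1.0, 0.003, -0.002]]
wrist_force: [0.3, -0.5, -0.3]
gripper_width: 0.946
```

Call:
play_rows:
  commands:
    - {"fingers": -1, "tx": -0.03, "ty": 0, "tz": 0, "ax": 0, "ay": 0, "az": 0}
    - {"fingers": -1, "tx": -0.085, "ty": 0, "tz": 0, "ax": 0, "ay": 0, "az": 0}
    - {"fingers": -1, "tx": -0.14, "ty": 0, "tz": 0, "ax": 0, "ay": 0, "az": 0}
    - {"fingers": -1, "tx": -0.195, "ty": 0, "tz": 0, "ax": 0, "ay": 0, "az": 0}
    - {"fingers": -1, "tx": -0.25, "ty": 0, "tz": 0, "ax": 0, "ay": 0, "az": 0}

```text
time_s: 7.75
tcp_pos: [0.4368, 0.1827, 0.3177]
ee_rot: [[0.001, -0.995, -0.095], [0.0, -0.095, 0.995], [-1.0, -0.001, 0.0]]
wrist_force: [-0.1, 0.8, -0.6]
gripper_width: 1.004
```

Call:
play_rows:
  commands:
    - {"fingers": -1, "tx": -0.055, "ty": -0.033, "tz": -0.209, "ax": 0, "ay": 0, "az": 0}
    - {"fingers": -1, "tx": -0.055, "ty": -0.033, "tz": -0.209, "ax": 0, "ay": 0, "az": 0}
    - {"fingers": -1, "tx": -0.055, "ty": -0.033, "tz": -0.209, "ax": 0, "ay": 0, "az": 0}
    - {"fingers": -1, "tx": -0.055, "ty": -0.033, "tz": -0.209, "ax": 0, "ay": 0, "az": 0}
    - {"fingers": -1, "tx": -0.055, "ty": -0.033, "tz": -0.209, "ax": 0, "ay": 0, "az": 0}

```text
time_s: 8.17
tcp_pos: [0.478, 0.0248, 0.3591]
ee_rot: [[0.004, -0.996, -0.089], [-0.001, -0.089, 0.996], [-1.0, -0.004, -0.001]]
wrist_force: [0.4, 0.1, 1.4]
gripper_width: 1.001
```

Call:
play_rows:
  commands:
    - {"fingers": -1, "tx": -0.055, "ty": -0.033, "tz": -0.209, "ax": 0, "ay": 0, "az": 0}
    - {"fingers": -1, "tx": -0.055, "ty": -0.033, "tz": -0.209, "ax": 0, "ay": 0, "az": 0}
    - {"fingers": -1, "tx": -0.055, "ty": -0.033, "tz": -0.209, "ax": 0, "ay": 0, "az": 0}
    - {"fingers": -1, "tx": -0.055, "ty": -0.033, "tz": -0.209, "ax": 0, "ay": 0, "az": 0}
    - {"fingers": -1, "tx": -0.055, "ty": -0.033, "tz": -0.209, "ax": 0, "ay": 0, "az": 0}

```text
time_s: 8.58
tcp_pos: [0.5176, -0.1292, 0.3991]
ee_rot: [[0.002, -0.996, -0.089], [-0.002, -0.089, 0.996], [-1.0, -0.002, -0.002]]
wrist_force: [-0.2, 0.6, 0.5]
gripper_width: 1.004
```

```bash
python3 - <<'E'
from h import *
import pickle
p=cam("wrist");s=r.sense();print(s["tcp_pos"],s["time_s"])
for t in ["gate","hub_grip","amber_bottle","tray_amber_grip","dish_a","tray_1"]:
    print(t,[(np.round(d["uv"]).tolist(),round(d["score"],2)) for d in spotter.find_in(t,p)][:4])
pickle.dump(p,open("p3.pkl","wb"))
d=cam("top")
im=p["image"][:260,90:450,::-1]
cv2.imwrite("pics/w3.png",cv2.resize(im,None,fx=2.2,fy=2.2,interpolation=cv2.INTER_CUBIC))
E
```

```text
[ 0.51675893 -0.12689808  0.39804137] 8.6333
gate [([249.0, 16.0], 0.86), ([200.0, 63.0], 0.58)]
hub_grip [([256.0, 125.0], 0.96), ([289.0, 172.0], 0.55)]
amber_bottle [([214.0, 172.0], 0.65)]
tray_amber_grip [([199.0, 183.0], 0.77)]
dish_a []
tray_1 [([298.0, 177.0], 0.91), ([199.0, 65.0], 0.75), ([318.0, 74.0], 0.57)]
```

View pics/w3.png

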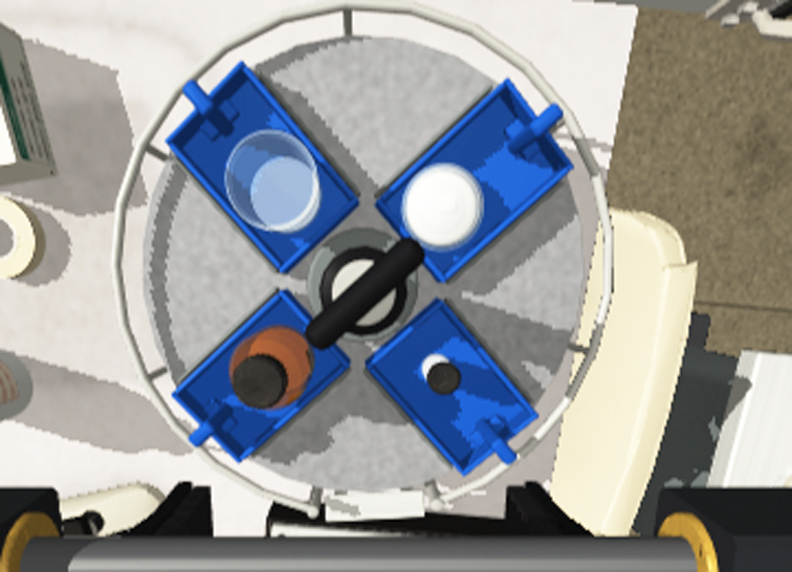

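```bash
python3 - <<'E'
from h import *
import pickle
p=pickle.load(open("p3.pkl","rb"))
f=lambda a:(90+a[0]/2.2,a[1]/2.2)
W=lambda a,z:atz(p,f(a),z)[:2]
b=[W((316,339),.284),W((420,247),.284)]
print("bar",b,np.mean(b,0),np.degrees(np.arctan2(*(b[0]-b[1])[::-1])), np.linalg.norm(b[0]-b[1]))
# trays: corners order inner L, inner R, outer R, outer L -> radial order
T={"amber":[(350,362),(282,292),(173,396),(240,462)],"t1(vial)":[(440,300),(366,366),(460,472),(537,415)],"dish":[(376,203),(443,282),(572,166),(507,80)],"beaker":[(284,272),(357,202),(241,64),(167,140)]}
for k,v in T.items():
    q=np.array([W(a,.134) for a in v]); i=q[:2].mean(0);o=q[2:].mean(0)
    print(k,"c",q.mean(0).round(4),"ang",np.degrees(np.arctan2(*(o-i)[::-1])).round(1),"len",np.linalg.norm(o-i).round(3))
pts=np.array([W(a,.128) for a in [(116,260),(348,5),(130,180),(611,260),(590,170),(480,40),(215,52),(150,380),(580,380)]])
c=least_squares(lambda x:np.hypot(*(pts-x[:2]).T)-x[2],[.52,-.19,.17]);print("rail",c.x,c.fun.round(4))
posts=[W((314,497),.130),W((434,490),.130)];print("posts",posts)
for a in posts: print(np.degrees(np.arctan2(*(a-c.x[:2])[::-1])),np.hypot(*(a-c.x[:2])))
print("sill corners",[W(a,.103) for a in [(327,492),(423,490),(326,519),(424,516)]])
E
```

```text
bar [array([ 0.5387358 , -0.16828161]), array([ 0.49771021, -0.21078528])] [ 0.51822301 -0.18953345] 46.013760657037686 0.059073354658283825
amber c [ 0.585  -0.1184] ang 47.3 len 0.109
t1(vial) c [ 0.4498 -0.123 ] ang 136.8 len 0.107
dish c [ 0.4532 -0.2589] ang -133.0 len 0.108
beaker c [ 0.5895 -0.2546] ang -43.2 len 0.108
rail [ 0.51891557 -0.18863136  0.1678294 ] [ 0.001   0.0003 -0.0001  0.0017 -0.0018 -0.0021  0.0021 -0.0021  0.001 ]
posts [array([ 0.54134856, -0.03177217]), array([ 0.45217208, -0.04542123])]
81.86111450707652 0.15845517828424718
114.98800743011796 0.1579994738579764
sill corners [array([ 0.53251115, -0.02603417]), array([ 0.45630918, -0.03459448]), array([ 0.53155644, -0.00271344]), array([ 0.45287394, -0.01242397])]
```

Call:
play_rows:
  commands:
    - {"fingers": -1, "tx": 0, "ty": 0.005, "tz": -0.0826, "ax": 0.19, "ay": 0, "az": 0}
    - {"fingers": -1, "tx": 0, "ty": 0.005, "tz": -0.0826, "ax": 0.19, "ay": 0, "az": 0}
    - {"fingers": -1, "tx": 0, "ty": 0.005, "tz": -0.0826, "ax": 0.19, "ay": 0, "az": 0}
    - {"fingers": -1, "tx": 0, "ty": 0.005, "tz": -0.0826, "ax": 0.19, "ay": 0, "az": 0}
    - {"fingers": -1, "tx": 0, "ty": 0.005, "tz": -0.0826, "ax": 0.19, "ay": 0, "az": 0}

```text
time_s: 9.4
tcp_pos: [0.5184, -0.1857, 0.3974]
ee_rot: [[-0.0, -0.874, 0.485], [0.0, 0.485, 0.874], [-1.0, 0.0, -0.0]]
wrist_force: [-0.8, -0.3, -0.1]
gripper_width: 0.999
```

Call:
play_rows:
  commands:
    - {"fingers": -1, "tx": 0, "ty": 0, "tz": 0, "ax": 0.077, "ay": 0, "az": 0}
    - {"fingers": -1, "tx": 0, "ty": 0, "tz": 0, "ax": 0.077, "ay": 0, "az": 0}
    - {"fingers": -1, "tx": 0, "ty": 0, "tz": 0, "ax": 0.077, "ay": 0, "az": 0}

```text
time_s: 9.65
tcp_pos: [0.5184, -0.1853, 0.3976]
ee_rot: [[-0.0, -0.736, 0.677], [0.0, 0.677, 0.736], [-1.0, 0.0, 0.0]]
wrist_force: [-0.6, 0.4, -0.2]
gripper_width: 1.003
```

```bash
python3 - <<'E'
from h import *
s=r.sense();print(s["tcp_pos"],s["ee_rot"].round(3),s["joints"].round(1))
print(np.degrees(np.arctan2(s["ee_rot"][1,1],s["ee_rot"][0,1])), mv(target=[.5185,-.1892,.270]))
p=cam("wrist");
for d in spotter.silhouettes("hub_grip",p)[:1]:
    ys,xs=np.where(d["region"]);m=cv2.minAreaRect(np.stack([xs,ys],1).astype(np.float32));print(d["score"],m,atz(p,m[0],.275))
    b=cv2.boxPoints(m); print([atz(p,q,.284).round(4)[:2] for q in b])
E
```

```text
[ 0.51835244 -0.1853385   0.39759276] [[-0.    -0.736  0.677]
 [ 0.     0.677  0.736]
 [-1.     0.     0.   ]] [ -2.8  10.8   6.7  -0.  -85.9 -39.8]
137.3643175663162 [ 0.17012326 -0.00364713 -0.00365921]
0.74 ((248.0, 118.0), (38.0, 36.0), 90.0) [ 0.47004169 -0.24278899  0.275     ]
[array([ 0.4708, -0.2659]), array([ 0.4466, -0.2437]), array([ 0.4693, -0.2184]), array([ 0.4943, -0.2415])]
```

Call:
play_rows:
  commands:
    - {"fingers": -1, "tx": 0.03, "ty": -0.0036, "tz": -0.0037, "ax": 0, "ay": 0, "az": 0}
    - {"fingers": -1, "tx": 0.08, "ty": -0.0036, "tz": -0.0037, "ax": 0, "ay": 0, "az": 0}
    - {"fingers": -1, "tx": 0.13, "ty": -0.0036, "tz": -0.0037, "ax": 0, "ay": 0, "az": 0}
    - {"fingers": -1, "tx": 0.17, "ty": -0.0036, "tz": -0.0037, "ax": 0, "ay": 0, "az": 0}
    - {"fingers": -1, "tx": 0.17, "ty": -0.0036, "tz": -0.0037, "ax": 0, "ay": 0, "az": 0}

```text
time_s: 10.17
tcp_pos: [0.5147, -0.1887, 0.2632]
ee_rot: [[-0.014, -0.737, 0.676], [0.004, 0.676, 0.737], [-1.0, 0.013, -0.007]]
wrist_force: [-0.5, 0.4, -0.7]
gripper_width: 1.005
```

Call:
play_rows:
  commands:
    - {"fingers": 1, "tx": 0, "ty": 0, "tz": 0, "ax": 0, "ay": 0, "az": 0}
    - {"fingers": 1, "tx": 0, "ty": 0, "tz": 0, "ax": 0, "ay": 0, "az": 0}
    - {"fingers": 1, "tx": 0, "ty": 0, "tz": 0, "ax": 0, "ay": 0, "az": 0}
    - {"fingers": 1, "tx": 0, "ty": 0, "tz": 0, "ax": 0, "ay": 0, "az": 0}
    - {"fingers": 1, "tx": 0, "ty": 0, "tz": 0, "ax": 0, "ay": 0, "az": 0}

```text
time_s: 10.58
tcp_pos: [0.5192, -0.1901, 0.2718]
ee_rot: [[0.003, -0.736, 0.677], [-0.0, 0.677, 0.736], [-1.0, -0.003, 0.002]]
wrist_force: [-0.3, 0.5, -0.2]
gripper_width: 0.709
```

Call:
play_rows:
  commands:
    - {"fingers": 1, "tx": 0, "ty": 0, "tz": 0, "ax": 0, "ay": 0, "az": 0}
    - {"fingers": 1, "tx": 0, "ty": 0, "tz": 0, "ax": 0, "ay": 0, "az": 0}
    - {"fingers": 1, "tx": 0, "ty": 0, "tz": 0, "ax": 0, "ay": 0, "az": 0}
    - {"fingers": 1, "tx": 0, "ty": 0, "tz": 0, "ax": 0, "ay": 0, "az": 0}
    - {"fingers": 1, "tx": 0, "ty": 0, "tz": 0, "ax": 0, "ay": 0, "az": 0}

```text
time_s: 11.0
tcp_pos: [0.5197, -0.191, 0.2702]
ee_rot: [[0.003, -0.736, 0.677], [-0.002, 0.677, 0.736], [-1.0, -0.004, 0.0]]
wrist_force: [1.2, -3.2, -0.3]
gripper_width: 0.328
```

Call:
play_rows:
  commands:
    - {"fingers": 1, "tx": 0, "ty": 0, "tz": 0, "ax": 0, "ay": 0, "az": 0}
    - {"fingers": 1, "tx": 0, "ty": 0, "tz": 0, "ax": 0, "ay": 0, "az": 0}
    - {"fingers": 1, "tx": 0, "ty": 0, "tz": 0, "ax": 0, "ay": 0, "az": 0}

```text
time_s: 11.25
tcp_pos: [0.5197, -0.191, 0.2702]
ee_rot: [[0.003, -0.736, 0.677], [-0.002, 0.677, 0.736], [-1.0, -0.003, 0.0]]
wrist_force: [2.9, -4.8, -2.1]
gripper_width: 0.332
```

```bash
python3 - <<'E'
from h import *
p=cam("side");w=cam("wrist");print(r.sense()["gripper_width"])
a=cv2.resize(p["image"][110:210,210:340,::-1],(585,450),interpolation=cv2.INTER_CUBIC)
b=cv2.resize(w["image"][:,160:350,::-1],(210,450))
cv2.imwrite("pics/s4.png",np.hstack([a,b]))
E
```

```text
0.32965386654641715
```

View pics/s4.png

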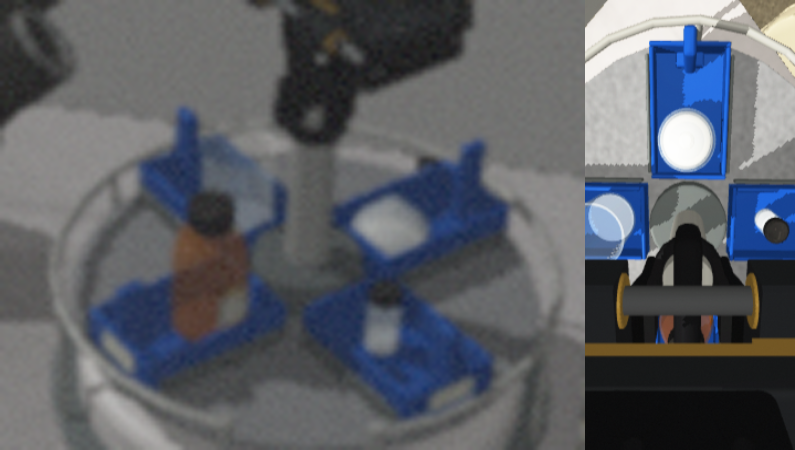

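Call:
play_rows:
  commands:
    - {"fingers": 0.1, "tx": 0, "ty": 0, "tz": 0, "ax": 0, "ay": 0, "az": 0}
    - {"fingers": 0.1, "tx": 0, "ty": 0, "tz": 0, "ax": 0, "ay": 0, "az": 0}
    - {"fingers": 0.1, "tx": -0.012, "ty": 0, "tz": 0, "ax": 0, "ay": 0, "az": 0}
    - {"fingers": 0.1, "tx": -0.012, "ty": 0, "tz": 0, "ax": 0, "ay": 0, "az": 0}
    - {"fingers": 1, "tx": -0.012, "ty": 0, "tz": 0, "ax": 0, "ay": 0, "az": 0}

```text
time_s: 11.77
tcp_pos: [0.5188, -0.1899, 0.28]
ee_rot: [[0.002, -0.736, 0.677], [-0.0, 0.677, 0.736], [-1.0, -0.001, 0.001]]
wrist_force: [0.0, 0.1, -0.3]
gripper_width: 0.415
```

Call:
play_rows:
  commands:
    - {"fingers": 1, "tx": 0, "ty": 0, "tz": 0, "ax": 0, "ay": 0, "az": 0}
    - {"fingers": 1, "tx": 0, "ty": 0, "tz": 0, "ax": 0, "ay": 0, "az": 0}
    - {"fingers": 1, "tx": 0, "ty": 0, "tz": 0, "ax": 0, "ay": 0, "az": 0}
    - {"fingers": 1, "tx": 0, "ty": 0, "tz": 0, "ax": 0, "ay": 0, "az": 0}
    - {"fingers": 1, "tx": 0, "ty": 0, "tz": 0, "ax": 0, "ay": 0, "az": 0}

```text
time_s: 12.18
tcp_pos: [0.5197, -0.1911, 0.2789]
ee_rot: [[0.003, -0.736, 0.677], [-0.002, 0.677, 0.736], [-1.0, -0.003, 0.0]]
wrist_force: [4.7, -4.3, -1.2]
gripper_width: 0.155
```

Call:
play_rows:
  commands:
    - {"fingers": 1, "tx": 0, "ty": 0, "tz": 0, "ax": 0, "ay": 0, "az": 0}
    - {"fingers": 1, "tx": 0, "ty": 0, "tz": 0, "ax": 0, "ay": 0, "az": 0}
    - {"fingers": 1, "tx": 0, "ty": 0, "tz": 0, "ax": 0, "ay": 0, "az": 0}
    - {"fingers": 1, "tx": 0, "ty": 0, "tz": 0, "ax": 0, "ay": 0, "az": 0}

```text
time_s: 12.52
tcp_pos: [0.5197, -0.1911, 0.2789]
ee_rot: [[0.002, -0.736, 0.677], [-0.002, 0.677, 0.736], [-1.0, -0.003, 0.0]]
wrist_force: [2.9, -5.0, -1.8]
gripper_width: 0.161
```

Call:
play_rows:
  commands:
    - {"fingers": 1, "tx": 0, "ty": 0, "tz": 0, "ax": -0.012, "ay": 0, "az": 0}
    - {"fingers": 1, "tx": 0, "ty": 0, "tz": 0, "ax": -0.036, "ay": 0, "az": 0}
    - {"fingers": 1, "tx": 0, "ty": 0, "tz": 0, "ax": -0.06, "ay": 0, "az": 0}
    - {"fingers": 1, "tx": 0, "ty": 0, "tz": 0, "ax": -0.084, "ay": 0, "az": 0}
    - {"fingers": 1, "tx": 0, "ty": 0, "tz": 0, "ax": -0.108, "ay": 0, "az": 0}

```text
time_s: 12.93
tcp_pos: [0.5202, -0.1914, 0.2789]
ee_rot: [[0.004, -0.921, 0.391], [-0.002, 0.391, 0.921], [-1.0, -0.004, -0.001]]
wrist_force: [5.1, -6.4, -3.2]
gripper_width: 0.159
```

Call:
play_rows:
  commands:
    - {"fingers": 1, "tx": 0, "ty": 0, "tz": 0, "ax": -0.024, "ay": 0, "az": 0}
    - {"fingers": 1, "tx": 0, "ty": 0, "tz": 0, "ax": -0.048, "ay": 0, "az": 0}
    - {"fingers": 1, "tx": 0, "ty": 0, "tz": 0, "ax": -0.072, "ay": 0, "az": 0}
    - {"fingers": 1, "tx": 0, "ty": 0, "tz": 0, "ax": -0.096, "ay": 0, "az": 0}
    - {"fingers": 1, "tx": 0, "ty": 0, "tz": 0, "ax": -0.12, "ay": 0, "az": 0}

```text
time_s: 13.35
tcp_pos: [0.5208, -0.1916, 0.2789]
ee_rot: [[0.005, -1.0, 0.024], [-0.003, 0.024, 1.0], [-1.0, -0.005, -0.003]]
wrist_force: [6.8, -7.6, -5.2]
gripper_width: 0.155
```

Call:
play_rows:
  commands:
    - {"fingers": 1, "tx": 0, "ty": 0, "tz": 0, "ax": -0.024, "ay": 0, "az": 0}
    - {"fingers": 1, "tx": 0, "ty": 0, "tz": 0, "ax": -0.043, "ay": 0, "az": 0}
    - {"fingers": 1, "tx": 0, "ty": 0, "tz": 0, "ax": -0.055, "ay": 0, "az": 0}
    - {"fingers": 1, "tx": 0, "ty": 0, "tz": 0, "ax": -0.055, "ay": 0, "az": 0}
    - {"fingers": 1, "tx": 0, "ty": 0, "tz": 0, "ax": -0.055, "ay": 0, "az": 0}

```text
time_s: 13.77
tcp_pos: [0.5211, -0.1915, 0.279]
ee_rot: [[0.006, -0.989, -0.145], [-0.003, -0.145, 0.989], [-1.0, -0.005, -0.004]]
wrist_force: [6.7, -6.5, -5.0]
gripper_width: 0.16
```

```bash
python3 - <<'E'
from h import *
p=cam("top");s=cam("side");S=r.sense();print(S["time_s"],np.degrees(np.arctan2(S["ee_rot"][1,1],S["ee_rot"][0,1])))
a=cv2.resize(p["image"][160:255,200:310,::-1],None,fx=4,fy=4,interpolation=cv2.INTER_CUBIC)
b=cv2.resize(s["image"][120:240,215:305,::-1],None,fx=3.9,fy=3.9,interpolation=cv2.INTER_CUBIC)
h=max(a.shape[0],b.shape[0]);q=np.zeros((h,a.shape[1]+b.shape[1],3),np.uint8);q[:a.shape[0],:a.shape[1]]=a;q[:b.shape[0],a.shape[1]:]=b
cv2.imwrite("pics/s5.png",q)
E
```

```text
13.8667 -171.68334163203602
```

View pics/s5.png

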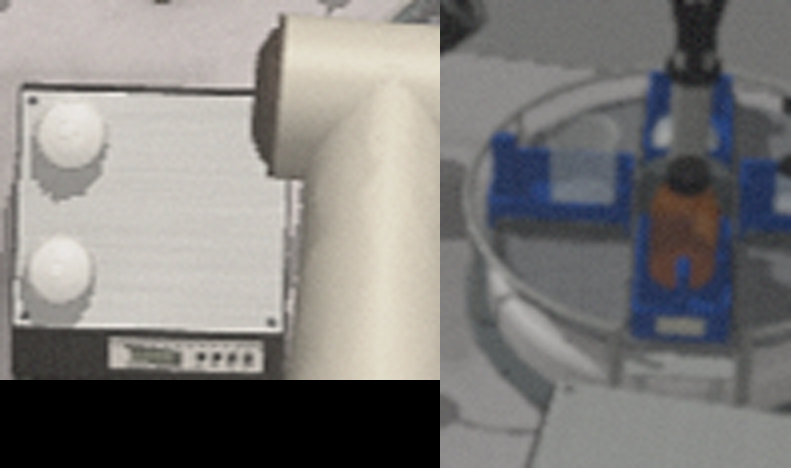

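Call:
play_rows:
  commands:
    - {"fingers": 0.1, "tx": 0, "ty": 0, "tz": 0, "ax": 0, "ay": 0, "az": 0}
    - {"fingers": 0.1, "tx": 0, "ty": 0, "tz": 0, "ax": 0, "ay": 0, "az": 0}
    - {"fingers": 0.1, "tx": 0, "ty": 0, "tz": 0, "ax": 0, "ay": 0, "az": 0}
    - {"fingers": 0.1, "tx": -0.03, "ty": 0, "tz": 0, "ax": 0, "ay": 0, "az": 0}
    - {"fingers": 0.1, "tx": -0.08, "ty": 0, "tz": 0, "ax": 0, "ay": 0, "az": 0}

```text
time_s: 14.28
tcp_pos: [0.5161, -0.1892, 0.3353]
ee_rot: [[-0.011, -0.989, -0.145], [0.003, -0.145, 0.989], [-1.0, 0.01, 0.004]]
wrist_force: [1.6, 0.6, -0.2]
gripper_width: 0.416
```

Call:
play_rows:
  commands:
    - {"fingers": 0.1, "tx": -0.04, "ty": 0, "tz": 0.03, "ax": 0, "ay": 0, "az": 0}
    - {"fingers": 0.1, "tx": -0.08, "ty": 0, "tz": 0.08, "ax": 0, "ay": 0, "az": 0}
    - {"fingers": 0.1, "tx": -0.08, "ty": 0, "tz": 0.13, "ax": 0, "ay": 0, "az": 0}
    - {"fingers": 0.1, "tx": -0.08, "ty": 0, "tz": 0.17, "ax": 0, "ay": 0, "az": 0}
    - {"fingers": 0.1, "tx": -0.08, "ty": 0, "tz": 0.19, "ax": 0, "ay": 0, "az": 0}

```text
time_s: 14.7
tcp_pos: [0.4969, -0.0463, 0.4001]
ee_rot: [[0.002, -0.989, -0.148], [0.001, -0.148, 0.989], [-1.0, -0.002, 0.001]]
wrist_force: [-0.3, -1.7, 0.1]
gripper_width: 0.451
```

Call:
play_rows:
  commands:
    - {"fingers": 0.1, "tx": 0, "ty": 0, "tz": 0, "ax": 0, "ay": 0, "az": 0}
    - {"fingers": 0.1, "tx": 0, "ty": 0, "tz": 0, "ax": 0, "ay": 0, "az": 0}

```text
time_s: 14.87
tcp_pos: [0.4974, -0.0483, 0.3993]
ee_rot: [[0.0, -0.989, -0.147], [0.0, -0.147, 0.989], [-1.0, -0.0, 0.0]]
wrist_force: [0.6, -0.1, 0.3]
gripper_width: 0.452
```

```bash
python3 - <<'E'
from h import *
import pickle
p=cam("wrist");s=r.sense();print(s["tcp_pos"],s["ee_rot"].round(3),s["time_s"])
for t in ["gate","tray_amber_grip","amber_bottle"]:
    print(t,[(np.round(d["uv"]).tolist(),round(d["score"],2)) for d in spotter.find_in(t,p)][:4])
pickle.dump(p,open("p6.pkl","wb"))
im=p["image"][60:250,150:350,::-1]
cv2.imwrite("pics/w6.png",cv2.resize(im,None,fx=3,fy=3,interpolation=cv2.INTER_CUBIC))
E
```

```text
[ 0.4975684 -0.0490462  0.3990957] [[-0.    -0.989 -0.146]
 [-0.    -0.146  0.989]
 [-1.     0.    -0.   ]] 14.9167
gate [([239.0, 176.0], 0.69)]
tray_amber_grip [([254.0, 152.0], 0.73)]
amber_bottle [([249.0, 132.0], 0.83)]
```

View pics/w6.png

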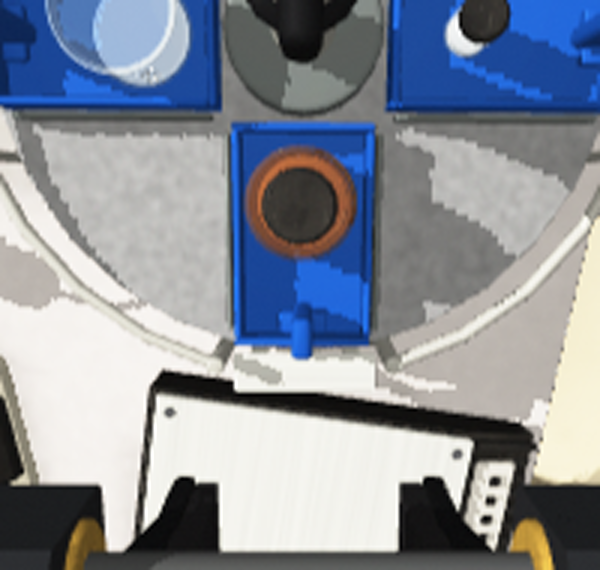

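```bash
python3 - <<'E'
from h import *
import pickle
p=pickle.load(open("p6.pkl","rb"))
f=lambda a:(150+a[0]/3,60+a[1]/3)
W=lambda a,z:atz(p,f(a),z)[:2]
ang=lambda v:np.degrees(np.arctan2(v[1],v[0])).round(2)
q=[W(a,.134) for a in [(232,124),(376,124),(370,345),(234,343)]]
i=(q[0]+q[1])/2;o=(q[2]+q[3])/2
print("tray c",np.mean(q,0),"inner",i,"outer",o,ang(o-i),np.linalg.norm(o-i))
print("fin top ends",W((302,307),.1705),W((302,355),.1705))
ps=[W((218,362),.130),W((404,362),.130)];print("posts",ps,np.mean(ps,0),np.linalg.norm(ps[0]-ps[1]),ang(ps[0]-ps[1])+90)
print("sill",[W(a,.103) for a in [(235,390),(377,388)]],ang(W((235,390),.103)-W((377,388),.103))+90)
ax=np.array([.5195,-.190]);g=(ps[0]+ps[1])/2
print("gate ang",ang(g-ax),"tray ang",ang(np.mean(q,0)-ax),"r",np.linalg.norm(np.mean(q,0)-ax))
print("bottle cap",W((300,205),.21),"neck")
print("plate edge",W((152,392),.097),W((475,437),.097))
E
```

```text
tray c [ 0.50538064 -0.0929288 ] inner [ 0.51277476 -0.1464896 ] outer [ 0.49798653 -0.039368  ] 97.86 0.10813754632492834
fin top ends [ 0.50136282 -0.06376314] [ 0.49803718 -0.04115059]
posts [array([ 0.54030182, -0.02254382]), array([ 0.44332464, -0.03697134])] [ 0.49181323 -0.02975758] 0.0980445067900532 98.46000000000001
sill [array([ 0.53101788, -0.00160262]), array([ 0.45160813, -0.01459685])] 99.28999999999999
gate ang 99.8 tray ang 98.28 r 0.09809268077978325
bottle cap [ 0.50878761 -0.11034567] neck
plate edge [0.57838745 0.0081829 ] [0.38926419 0.00746549]
```

Call:
play_rows:
  commands:
    - {"fingers": 0.1, "tx": 0.04, "ty": -0.002, "tz": -0.005, "ax": 0, "ay": 0, "az": 0}
    - {"fingers": 0.1, "tx": 0.09, "ty": -0.002, "tz": -0.005, "ax": 0, "ay": 0, "az": 0}
    - {"fingers": 0.1, "tx": 0.13, "ty": -0.002, "tz": -0.005, "ax": 0, "ay": 0, "az": 0}
    - {"fingers": 0.1, "tx": 0.17, "ty": -0.002, "tz": -0.005, "ax": 0, "ay": 0, "az": 0}
    - {"fingers": 0.1, "tx": 0.2, "ty": -0.002, "tz": -0.005, "ax": 0, "ay": 0, "az": 0}

```text
time_s: 15.48
tcp_pos: [0.4987, -0.0536, 0.2462]
ee_rot: [[-0.004, -0.99, -0.143], [-0.0, -0.143, 0.99], [-1.0, 0.004, 0.0]]
wrist_force: [-0.6, 0.2, -0.9]
gripper_width: 0.454
```

Call:
play_rows:
  commands:
    - {"fingers": 0.1, "tx": 0.03, "ty": 0, "tz": 0, "ax": 0, "ay": 0, "az": 0}
    - {"fingers": 0.1, "tx": 0.06, "ty": 0, "tz": 0, "ax": 0, "ay": 0, "az": 0}
    - {"fingers": 0.1, "tx": 0.09, "ty": 0, "tz": 0, "ax": 0, "ay": 0, "az": 0}
    - {"fingers": 0.1, "tx": 0.115, "ty": 0, "tz": 0, "ax": 0, "ay": 0, "az": 0}
    - {"fingers": 0.1, "tx": 0.115, "ty": 0, "tz": 0, "ax": 0, "ay": 0, "az": 0}

```text
time_s: 15.9
tcp_pos: [0.4972, -0.0537, 0.1588]
ee_rot: [[-0.009, -0.99, -0.142], [-0.001, -0.142, 0.99], [-1.0, 0.009, 0.0]]
wrist_force: [-0.9, 0.7, -0.7]
gripper_width: 0.445
```

Call:
play_rows:
  commands:
    - {"fingers": 0.1, "tx": 0, "ty": 0, "tz": 0, "ax": 0, "ay": 0, "az": 0}
    - {"fingers": 0.1, "tx": 0, "ty": 0, "tz": 0, "ax": 0, "ay": 0, "az": 0}

```text
time_s: 16.07
tcp_pos: [0.5009, -0.053, 0.1639]
ee_rot: [[0.002, -0.99, -0.144], [-0.0, -0.144, 0.99], [-1.0, -0.002, -0.001]]
wrist_force: [-0.4, 0.1, 0.2]
gripper_width: 0.45
```

```bash
python3 - <<'E'
from h import *
p=cam("side");w=cam("wrist");s=r.sense();print(s["tcp_pos"],s["time_s"])
a=cv2.resize(p["image"][120:240,225:305,::-1],(400,600),interpolation=cv2.INTER_CUBIC)
b=cv2.resize(w["image"][100:300,190:320,::-1],(390,600),interpolation=cv2.INTER_CUBIC)
cv2.imwrite("pics/s7.png",np.hstack([a,b]))
E
```

```text
[ 0.50090582 -0.05269188  0.16429563] 16.1667
```

View pics/s7.png

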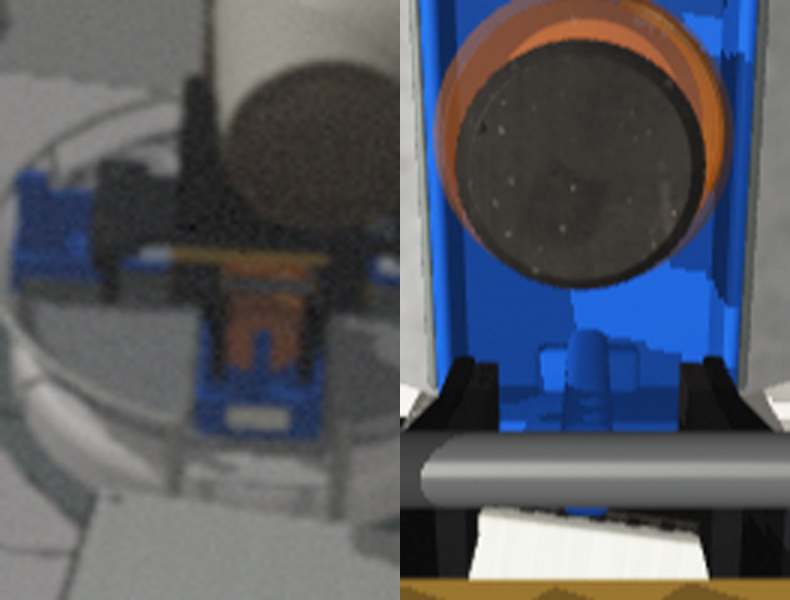

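Call:
play_rows:
  commands:
    - {"fingers": 1, "tx": 0.004, "ty": 0, "tz": 0, "ax": 0, "ay": 0, "az": 0}
    - {"fingers": 1, "tx": 0.004, "ty": 0, "tz": 0, "ax": 0, "ay": 0, "az": 0}
    - {"fingers": 1, "tx": 0.004, "ty": 0, "tz": 0, "ax": 0, "ay": 0, "az": 0}
    - {"fingers": 1, "tx": 0.004, "ty": 0, "tz": 0, "ax": 0, "ay": 0, "az": 0}
    - {"fingers": 1, "tx": 0.004, "ty": 0, "tz": 0, "ax": 0, "ay": 0, "az": 0}

```text
time_s: 16.58
tcp_pos: [0.4999, -0.0525, 0.16]
ee_rot: [[0.0, -0.989, -0.145], [0.0, -0.145, 0.989], [-1.0, -0.0, -0.0]]
wrist_force: [-0.3, -0.3, 0.7]
gripper_width: 0.155
```

Call:
play_rows:
  commands:
    - {"fingers": 1, "tx": 0, "ty": 0, "tz": 0, "ax": 0, "ay": 0, "az": 0}
    - {"fingers": 1, "tx": 0, "ty": 0, "tz": 0, "ax": 0, "ay": 0, "az": 0}
    - {"fingers": 1, "tx": 0, "ty": 0, "tz": 0, "ax": 0, "ay": 0, "az": 0}
    - {"fingers": 1, "tx": 0, "ty": 0, "tz": 0, "ax": 0, "ay": 0, "az": 0}
    - {"fingers": 1, "tx": 0, "ty": 0, "tz": 0, "ax": 0, "ay": 0, "az": 0}

```text
time_s: 17.0
tcp_pos: [0.5002, -0.0524, 0.16]
ee_rot: [[0.001, -0.989, -0.145], [0.0, -0.145, 0.989], [-1.0, -0.001, -0.0]]
wrist_force: [1.6, 0.8, 0.9]
gripper_width: 0.112
```

Call:
play_rows:
  commands:
    - {"fingers": 1, "tx": 0, "ty": 0, "tz": 0.003, "ax": 0, "ay": 0, "az": 0}
    - {"fingers": 1, "tx": 0, "ty": 0, "tz": 0.009, "ax": 0, "ay": 0, "az": 0}
    - {"fingers": 1, "tx": 0, "ty": 0, "tz": 0.018, "ax": 0, "ay": 0, "az": 0}
    - {"fingers": 1, "tx": 0, "ty": 0, "tz": 0.027, "ax": 0, "ay": 0, "az": 0}
    - {"fingers": 1, "tx": 0, "ty": 0, "tz": 0.036, "ax": 0, "ay": 0, "az": 0}

```text
time_s: 17.42
tcp_pos: [0.4957, -0.0254, 0.1599]
ee_rot: [[-0.0, -0.989, -0.145], [-0.0, -0.145, 0.989], [-1.0, 0.0, -0.0]]
wrist_force: [0.5, -4.4, 2.7]
gripper_width: 0.114
```

Call:
play_rows:
  commands:
    - {"fingers": 1, "tx": 0, "ty": 0, "tz": 0.011, "ax": 0, "ay": 0, "az": 0}
    - {"fingers": 1, "tx": 0, "ty": 0, "tz": 0.022, "ax": 0, "ay": 0, "az": 0}
    - {"fingers": 1, "tx": 0, "ty": 0, "tz": 0.033, "ax": 0, "ay": 0, "az": 0}
    - {"fingers": 1, "tx": 0, "ty": 0, "tz": 0.044, "ax": 0, "ay": 0, "az": 0}
    - {"fingers": 1, "tx": 0, "ty": 0, "tz": 0.055, "ax": 0, "ay": 0, "az": 0}

```text
time_s: 17.83
tcp_pos: [0.4896, 0.0159, 0.1597]
ee_rot: [[-0.0, -0.989, -0.145], [-0.0, -0.145, 0.989], [-1.0, 0.0, -0.0]]
wrist_force: [0.0, -3.6, 0.6]
gripper_width: 0.109
```

Call:
play_rows:
  commands:
    - {"fingers": 1, "tx": 0.001, "ty": 0, "tz": 0.011, "ax": 0, "ay": 0, "az": 0}
    - {"fingers": 1, "tx": 0.002, "ty": 0, "tz": 0.022, "ax": 0, "ay": 0, "az": 0}
    - {"fingers": 1, "tx": 0.003, "ty": 0, "tz": 0.033, "ax": 0, "ay": 0, "az": 0}
    - {"fingers": 1, "tx": 0.004, "ty": 0, "tz": 0.044, "ax": 0, "ay": 0, "az": 0}
    - {"fingers": 1, "tx": 0.005, "ty": 0, "tz": 0.055, "ax": 0, "ay": 0, "az": 0}

```text
time_s: 18.25
tcp_pos: [0.4836, 0.0566, 0.1557]
ee_rot: [[-0.001, -0.989, -0.145], [-0.0, -0.145, 0.989], [-1.0, 0.001, 0.0]]
wrist_force: [0.3, -3.1, 0.3]
gripper_width: 0.113
```

```bash
python3 - <<'E'
from h import *
p=cam("side");t=cam("top");s=r.sense();print(s["tcp_pos"],s["wrist_force"],s["moment"],s["time_s"])
a=cv2.resize(p["image"][120:280,200:330,::-1],(487,600),interpolation=cv2.INTER_CUBIC)
b=cv2.resize(t["image"][160:250,195:240,::-1],(300,600),interpolation=cv2.INTER_CUBIC)
cv2.imwrite("pics/s8.png",np.hstack([a,b]))
E
```

```text
[0.48391821 0.05771477 0.15588646] [-1.2989979   3.23585241  2.37752416] [ 0.86556064  0.22749437 -0.04374084] 18.35
```

View pics/s8.png

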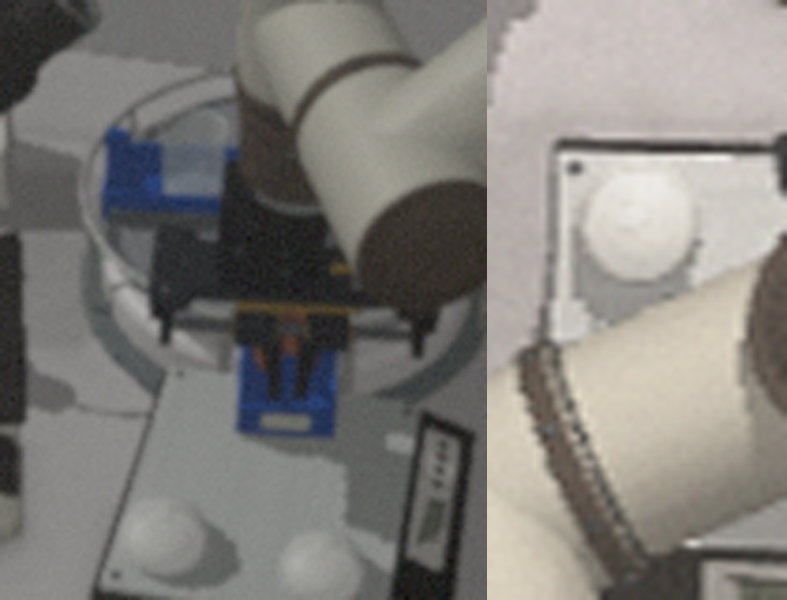

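Call:
play_rows:
  commands:
    - {"fingers": 1, "tx": 0.001, "ty": 0, "tz": 0.01, "ax": 0, "ay": 0, "az": 0}
    - {"fingers": 1, "tx": 0.002, "ty": 0, "tz": 0.02, "ax": 0, "ay": 0, "az": 0}
    - {"fingers": 1, "tx": 0.003, "ty": 0, "tz": 0.03, "ax": 0, "ay": 0, "az": 0}
    - {"fingers": 1, "tx": 0.004, "ty": 0, "tz": 0.04, "ax": 0, "ay": 0, "az": 0}
    - {"fingers": 1, "tx": 0.005, "ty": 0, "tz": 0.05, "ax": 0, "ay": 0, "az": 0}

```text
time_s: 18.77
tcp_pos: [0.4782, 0.0936, 0.1519]
ee_rot: [[-0.001, -0.989, -0.145], [0.0, -0.145, 0.989], [-1.0, 0.001, 0.0]]
wrist_force: [0.1, 0.6, -5.0]
gripper_width: 0.112
```

Call:
play_rows:
  commands:
    - {"fingers": 1, "tx": 0, "ty": 0, "tz": 0.01, "ax": 0, "ay": 0, "az": 0}
    - {"fingers": 1, "tx": 0, "ty": 0, "tz": 0.019, "ax": 0, "ay": 0, "az": 0}
    - {"fingers": 1, "tx": 0.001, "ty": 0, "tz": 0.026, "ax": 0, "ay": 0, "az": 0}
    - {"fingers": 1, "tx": 0.002, "ty": 0, "tz": 0.03, "ax": 0, "ay": 0, "az": 0}
    - {"fingers": 1, "tx": 0.002, "ty": 0, "tz": 0.03, "ax": 0, "ay": 0, "az": 0}

```text
time_s: 19.18
tcp_pos: [0.4755, 0.1157, 0.1513]
ee_rot: [[0.001, -0.989, -0.146], [0.0, -0.146, 0.989], [-1.0, -0.001, 0.0]]
wrist_force: [-1.2, 0.4, 1.1]
gripper_width: 0.112
```

```bash
python3 - <<'E'
from h import *
p=cam("side");s=r.sense();print(s["tcp_pos"],s["wrist_force"],s["moment"],s["time_s"])
cv2.imwrite("pics/s9.png",cv2.resize(p["image"][120:280,190:340,::-1],(562,600),interpolation=cv2.INTER_CUBIC))
E
```

```text
[0.47551042 0.11566565 0.15128743] [-1.63542122  0.04268388  1.29280033] [0.36454954 0.50211085 0.02421378] 19.2333
```

View pics/s9.png

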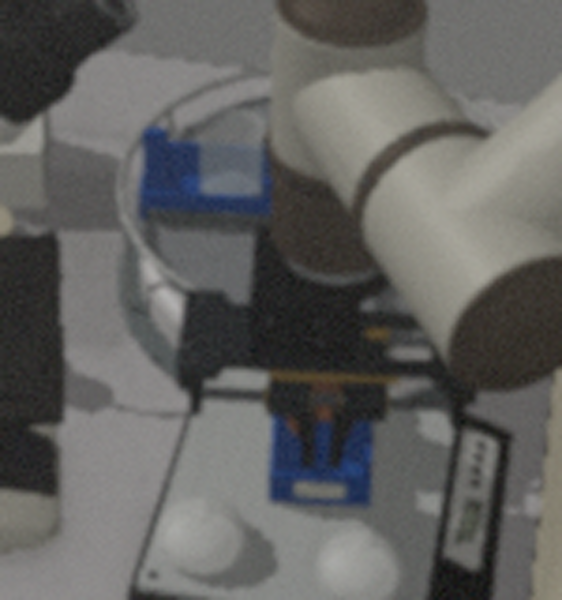

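Call:
play_rows:
  commands:
    - {"fingers": 1, "tx": 0.0015, "ty": 0, "tz": 0, "ax": 0, "ay": 0, "az": 0}
    - {"fingers": 1, "tx": 0.0015, "ty": 0, "tz": 0, "ax": 0, "ay": 0, "az": 0}
    - {"fingers": 0.3, "tx": 0.0015, "ty": 0, "tz": 0, "ax": 0, "ay": 0, "az": 0}
    - {"fingers": 0.3, "tx": 0.0015, "ty": 0, "tz": 0, "ax": 0, "ay": 0, "az": 0}
    - {"fingers": 0.3, "tx": 0.0015, "ty": 0, "tz": 0, "ax": 0, "ay": 0, "az": 0}

```text
time_s: 19.65
tcp_pos: [0.4756, 0.1152, 0.1498]
ee_rot: [[0.001, -0.989, -0.145], [0.001, -0.145, 0.989], [-1.0, -0.001, 0.0]]
wrist_force: [0.1, 0.0, 0.3]
gripper_width: 0.263
```

Call:
play_rows:
  commands:
    - {"fingers": 0.3, "tx": 0, "ty": 0, "tz": 0, "ax": 0, "ay": 0, "az": 0}
    - {"fingers": 0.3, "tx": -0.03, "ty": 0, "tz": 0, "ax": 0, "ay": 0, "az": 0}
    - {"fingers": 0.3, "tx": -0.08, "ty": 0, "tz": 0, "ax": 0, "ay": 0, "az": 0}
    - {"fingers": 0.3, "tx": -0.13, "ty": 0, "tz": 0, "ax": 0, "ay": 0, "az": 0}
    - {"fingers": 0.3, "tx": -0.18, "ty": 0, "tz": 0, "ax": 0, "ay": 0, "az": 0}

```text
time_s: 20.07
tcp_pos: [0.475, 0.1149, 0.286]
ee_rot: [[-0.001, -0.989, -0.145], [-0.0, -0.145, 0.989], [-1.0, 0.001, -0.0]]
wrist_force: [0.8, 1.5, 0.2]
gripper_width: 0.35
```

Call:
play_rows:
  commands:
    - {"fingers": 0.3, "tx": -0.05, "ty": 0, "tz": 0, "ax": 0, "ay": 0, "az": 0}
    - {"fingers": 0.3, "tx": -0.1, "ty": 0, "tz": 0, "ax": 0, "ay": 0, "az": 0}
    - {"fingers": 0.3, "tx": -0.15, "ty": 0, "tz": 0, "ax": 0, "ay": 0, "az": 0}
    - {"fingers": 0.3, "tx": -0.16, "ty": 0, "tz": 0, "ax": 0, "ay": 0, "az": 0}
    - {"fingers": 0.3, "tx": -0.16, "ty": 0, "tz": 0, "ax": 0, "ay": 0, "az": 0}

```text
time_s: 20.48
tcp_pos: [0.4763, 0.1156, 0.4079]
ee_rot: [[0.007, -0.989, -0.145], [0.003, -0.145, 0.989], [-1.0, -0.007, 0.002]]
wrist_force: [0.1, 0.2, -0.5]
gripper_width: 0.349
```

```bash
python3 - <<'E'
from h import *
import pickle
p=cam("side");w=cam("wrist");s=r.sense();print(s["tcp_pos"],s["wrist_force"],s["gripper_width"],s["time_s"])
pickle.dump(w,open("p10.pkl","wb"))
a=cv2.resize(p["image"][120:300,195:345,::-1],(400,480),interpolation=cv2.INTER_CUBIC)
b=cv2.resize(w["image"][20:260,160:360,::-1],(400,480),interpolation=cv2.INTER_CUBIC)
cv2.imwrite("pics/s10.png",np.hstack([a,b]))
E
```

```text
[0.47486262 0.11522149 0.40340629] [-0.60115571  0.38219882 -0.73273903] 0.3502981772339508 20.5833
```

View pics/s10.png

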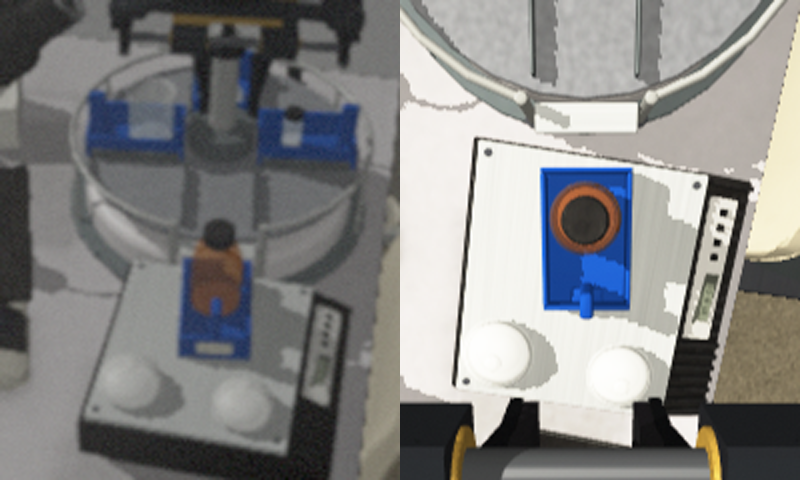

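```bash
python3 - <<'E'
from h import *
import pickle
p=pickle.load(open("p10.pkl","rb"))
W=lambda a,z:atz(p,(160+(a[0]-400)/2,20+a[1]/2),z)[:2]
tl=W((475,137),.097);tr=W((708,174),.097);bl=W((455,388),.097)
ex=(tl-tr)/np.linalg.norm(tl-tr); ey=np.array([-ex[1],ex[0]])
o=tl-.112*ex+.106*ey
wf=lambda X:np.array([(X-o)@ex,(X-o)@ey]).round(4)
print(ex,o,"bl",wf(bl))
q=[W(a,.125) for a in [(541,168),(632,168),(629,308),(545,309)]]
print("tray",wf(np.mean(q,0)),"back",wf((q[0]+q[1])/2))
print("dishes",wf(W((499,352),.118)),wf(W((619,374),.118)))
print(job.finish_job())
E
```

```text
[ 0.9999943  -0.00337595] [0.4670858  0.11450553] bl [0.1097 0.1063]
tray [ 0.0128 -0.0412] back [ 0.021  -0.0944]
dishes [0.0717 0.0608] [-0.0309  0.0649]
the job is handed in; nothing more can be done
None
```

The amber bottle's tray is standing on the warming plate and the job is handed in, at about 20.6 s of the 64 s allowed. No verdict came back, so these results rest on my own measurements.

**What I did:**
- I moved the dish in the way (about 58 mm across by the gripper reading, so probably dish_a) to the front left of the plate.
- I turned the carousel 51° by its hub bar until the amber bay faced the gate.
- I then slid the tray by its fin through the gate onto the plate, letting it down gradually by 9 mm, and released it.

**Last checks, from the final images, in the warmer frame:**

| Thing | x (mm) | y (mm) | Allowed x | Allowed y |
|---|---|---|---|---|
| Tray centre | 13 | -41 | -43 to 80 | -65 to 54 |
| Tray back edge | – | -94 | – | above -109 |
| Dish near the +y end | 72 | 61 | -58 to 95 | -89 to 89 |
| Moved dish | -31 | 65 | -58 to 95 | -89 to 89 |

- The bottle and both dishes look upright, the other three trays are in their bays, and the gripper is clear above the scene. I judged these by eye.
- I did not measure the timer again at the end, but nothing went near it.

**What failed or disagreed:**
- The first hub grasp closed at about 29 mm, apparently on the post. I opened, raised the tool 9 mm and got 14 mm on the bar.
- The network's outline of the hub grip was wrong once, and I ignored it.
- The estimates of the gate's direction differed by about 1.5°. The tray passed without touching the posts as far as I could tell: the side force stayed under 5 N.

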